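# Probe the datum dot of a cast lever, then hold it level over the scan plate

## Task

Slide the cast lever, flat on the bench, in under the touch probe until the white dot on its small end is right under the red tip and leave it there for about a second; then draw it back along the bench until it is well clear of the tip and lift it by its balance point. Finish while holding it still and level over the dark marker plate, hub above the blue rest and small end above the yellow rest, with about 60 mm of air between the hub's underside and the blue rest: do not set it down or let go. Do not touch the probe stand, and leave the other things on the bench where they are.

Things in the scene. Friction and masses are not known exactly. Their poses are not given: they have to be found in the camera images.
- lever: loose cast aluminium lever, about 0.5 kg, 248 mm long, lying flat: round hub (60 mm wide, 40 high, dark disc on top), straight arm, small round end (36 mm wide, 20 high). Origin: centre of the hub's underside; x along the arm to the small end, 200 mm away; z up. From 30 to 128 mm the arm is 20 mm wide with flat upright sides, 8 to 34 mm above the bench; then 16 mm wide and 20 high
- lever_balance (a point): the lever's balance point, on the 20 mm wide arm, 65 mm from the hub's centre towards the small end, half-way up the arm (21 mm above the lever's underside); not marked on the part. Same axes as the lever. Pinch the arm's two upright sides here, from above
- lever_hub (a point): centre of the underside of the lever's hub
- lever_dot (a point): white dot, 12 mm in diameter, in the middle of the top of the lever's small end, 200 mm from the hub's centre and 20 mm above the bench
- probe: fixed touch probe stand, 222 mm high: black probe head (32 mm wide, from 125 mm up) with a thin stylus below, on an arm from a steel column with a grey foot. Origin on the bench right below the stylus tip; x runs from there to the column, 120 mm away. The foot is 22 mm high and starts 65 mm from the origin. The side away from the column is open
- probe_tip (a point): lowest point of the red ball (6 mm diameter) at the end of the stylus, 32 mm above the bench, so 12 mm above the white dot when the lever lies below it
- nest: fixed dark marker plate with white dots, 300 by 170 mm, 25 mm high, with a blue and a yellow rest 200 mm apart. Origin at the centre of its underside; x runs from the blue rest to the yellow rest, z up
- nest_seat (a point): centre of the top of the round blue rest (68 mm diameter, 33 mm above the bench), 100 mm from the plate's centre; the hub belongs above it
- nest_post (a point): centre of the top of the small yellow rest (24 mm diameter, 33 mm above the bench), 100 mm from the plate's centre on the other side; the lever's small end belongs above it
- can: bystander: loose upright spray can, 52 mm diameter, 150 mm high; origin under its centre
- tape: bystander: loose blue tape roll, 64 mm diameter, 22 mm high; origin under its centre
- jar: bystander: loose clear jar with white lid, 48 mm diameter, 55 mm high; origin under its centre
- casting: bystander: loose dark steel ring casting, 96 mm diameter, 26 mm high; origin under its centre
- refball: bystander: loose white reference ball on a foot of 44 mm diameter, 70 mm high; origin under its centre
- driver: bystander: loose red screwdriver lying on the bench beyond the probe

How it is judged:
By the outcome, as a careful person would: the job done as asked, in the order asked, and still so for the second after the job is handed in, while the arm keeps its last pose, push and grip.
It also fails if it takes over 45 s, if anything falls off the work surface, if the arm or the gripper's body presses on something with over 40 N, if the wrist force passes 120 N, or if a joint passes its speed limit or range.

## Robot

A 6-joint arm with a two-finger parallel gripper is mounted at the origin on the work surface. World frame = base frame: x ahead of the robot, y to its left, z up, the work surface at z = 0. Lengths are in m, angles in rad, forces in N, time in s.
With the tool pointing down it reaches from about 0.325 to 0.775 m from the base axis. Payload 9.3 kg.
Tool frame: the origin (TCP) lies on the centre line of the jaws, within the pads' length; the fingertips stand 17 mm ahead of it and the grasp point (between the pads) lies 2 mm behind it (manip.tip_reach is the distance from the TCP to the fingertips, in m); z points along the fingers, y is the line along which they close (so a half turn about z gives the same grasp; the last joint's range is limited). The gripper opens to 85 mm and grips with 20 to 120 N. Pads are 22 mm wide; open, the fingers measure 114 mm over their backs; the gripper's body (76 mm by 85 mm) begins 54 mm behind the grasp point. The pads swing forward as they close: fully open they stand 13 mm farther back than shut.
Start: joints at [1.188, 0.259, 0.021, 1.334, 0, 1.418], TCP at [0.125, 0.536, 0.248] pointing down, gripper open.
Joint ranges: [-3.04, 3.04], [-0.91, 1.82], [-1.04, 1.36], [-1.92, 1.95], [-1.52, 1.45], [-3.14, 3.14]. Speed limits (rad/s): [2.22, 2.22, 2.79, 3.14, 3.14, 3.14].

## Interface

Orientations are given as a unit quaternion [x, y, z, w].
In Python, from rig import manip, eyes, ticket gives the robot as it stands. The module is installed in compiled form; this text tells all that it offers.
- The arm moves only by the tool play_rows, never from a script. Its argument "rows" is a list of rows, each an object of numbers: "dx", "dy", "dz": the shift along the tool's x, y, z in mm; "spin": the turn about the tool's z in degrees. A call has 1 to 12 rows; each row shifts and turns the commanded pose from where the row before left it, along the tool's axes as they then stand; what a row does not reach is not made up. A row lasts 1/10 s, in which the tool goes at most 50 mm and 8.59 degrees, less where a joint would pass 70% of its speed; a pose out of reach is approached as far as the arm can. A call is refused whole if a number of a shift passes 50 or a number of a turn 8.59, either way. A call with a gripper value outside its range is refused whole. "grip" is the finger opening in mm, from 0 to 85.4, set as the call begins (left out, the last holds). The fingers move at their own pace and stop on an object; the grip force is fixed at half the most. Time passes only in rows, so rows that do not move let the fingers close. It gives the time, the measured TCP pose, the force, the opening and the grip force at its end, in the units of the state.
- manip.get_obs(): the state, without advancing time (a new reading comes with each control period).
- eyes.camera(name): name is "side" or "top" or "wrist"; returns (picture, depth): 384x512x3 uint8, blue, green, red; 384x512 float32, m along the optical axis (not along the pixel's ray), 0 where there is no reading.
- eyes.camera_model(name): a dict with "intrinsics" (3x3 intrinsics, pixels), "dist_coeffs" ([k1, k2, p1, p2, k3] as OpenCV has them; the pictures are not rectified), "camera_from_world" (4x4, takes a point from world to camera coordinates). Camera axes: x right, y up, looking along -z (the intrinsics and any distortion apply to the point x, -y, -z); pixel columns grow to the right and rows downward; lengths in m; the calibration is good to about 2 mm. A picture is of the moment at which its call begins: read the wrist's pose just before it. camera_model takes no time and is no camera call; for the wrist camera it gives the pose at the moment of the call.
- ticket.job_done(): hands the job in; it is judged then, once.
The state is a dict: "time_s": time; "qpos": joint angles; "qd": joint speeds; "tau": joint torques, N m; "eef_pos": TCP position; "ee_rot": TCP orientation; "ft_force": force on the tool from outside, world axes, zero at the start; "wrist_torque": the same for the moment, N m; "width": opening from 0.0 (shut) to 1.0 (fully open); "grasp_force": force on a finger pad.
Only numpy, scipy, OpenCV 4.12 (cv2) and the standard library are available. Lean on these libraries where they do the work, as an engineer would, in place of code of your own. Each camera call takes 0.05 s, during which the arm holds its last target. There are 200 camera calls.

## Working session

There is one attempt and no reset: what is moved stays moved. The work goes in short steps, Python scripts to look and compute and a tool call to move; the robot and the scene stay as the last step left them, time stands still between calls to the robot, and variables do not carry over. Pictures are saved under pics/ and viewed, at most 10 in all, crops included, and the job is handed in when it is done.

Besides the shell and the picture viewer there is one more tool, called after ">>>" by a JSON object that holds its "method" and its "body", one argument or row to a line. play_rows: Moves the arm, as the interface text tells. Its arguments: {"type":"object","properties":{"rows":{"type":"array","items":{"type":"object","properties":{"dx":{"type":"number"},"dy":{"type":"number"},"dz":{"type":"number"},"spin":{"type":"number"}}}},"grip":{"type":"number"}},"required":["rows"]}

```bash
mkdir -p pics
cat > h.py <<'E'
import numpy as np, cv2
from rig import manip, eyes, ticket
def grab(n):
    m=eyes.camera_model(n); p,d=eyes.camera(n); return p,d,m
def cloud(d,m):
    K=np.array(m["intrinsics"],float); D=np.array(m["dist_coeffs"],float)
    h,w=d.shape; u,v=np.meshgrid(np.arange(w),np.arange(h))
    q=cv2.undistortPoints(np.stack([u,v],-1).reshape(-1,1,2).astype(np.float64),K,D).reshape(h,w,2)
    c=np.stack([q[...,0]*d,-q[...,1]*d,-d,np.ones_like(d)],-1)
    W=c@np.linalg.inv(np.array(m["camera_from_world"])).T
    W[d<=0]=np.nan
    return W[...,:3]
def rayz(uv,z,m):
    K=np.array(m["intrinsics"],float); D=np.array(m["dist_coeffs"],float)
    q=cv2.undistortPoints(np.array(uv,float).reshape(-1,1,2),K,D).reshape(-1,2)
    T=np.linalg.inv(np.array(m["camera_from_world"])); o=T[:3,3]
    r=np.c_[q[:,0],-q[:,1],-np.ones(len(q))]@T[:3,:3].T
    return o+r*((z-o[2])/r[:,2])[:,None]
E
python3 - <<'E'
from h import *
for n in("top","side"):
    p,d,m=grab(n); np.savez(n+".npz",p=p,d=d,W=cloud(d,m)); print(n,np.linalg.inv(m["camera_from_world"])[:3].round(3).tolist(),m["dist_coeffs"])
    cv2.imwrite(f"pics/{n}.png",cv2.resize(p,(800,600)))
o=manip.get_obs();print({k:np.round(v,3).tolist() for k,v in o.items()},manip.tip_reach)
E
```

```text
top [[0.009, 0.998, -0.07, 0.482], [-1.0, 0.008, -0.009, 0.018], [-0.009, 0.07, 0.997, 1.038]] [-0.07857736  0.          0.          0.          0.        ]
side [[0.919, 0.236, -0.316, 0.291], [-0.394, 0.531, -0.75, -0.605], [-0.009, 0.814, 0.581, 0.532]] [-0.06604222  0.          0.          0.          0.        ]
{'time_s': 0.1, 'qpos': [1.188, 0.259, 0.021, 1.334, -0.0, 1.418], 'qd': [0.002, -0.002, 0.004, -0.0, -0.0, -0.0], 'tau': [0.006, -55.669, 34.507, 0.012, -0.0, -0.0], 'eef_pos': [0.125, 0.535, 0.248], 'ee_rot': [0.115, 0.993, -0.001, -0.0], 'ft_force': [-0.811, -0.307, 0.132], 'wrist_torque': [-0.007, -0.016, -0.048], 'grasp_force': 0.0, 'width': 1.002} 0.017
```

View pics/top.png

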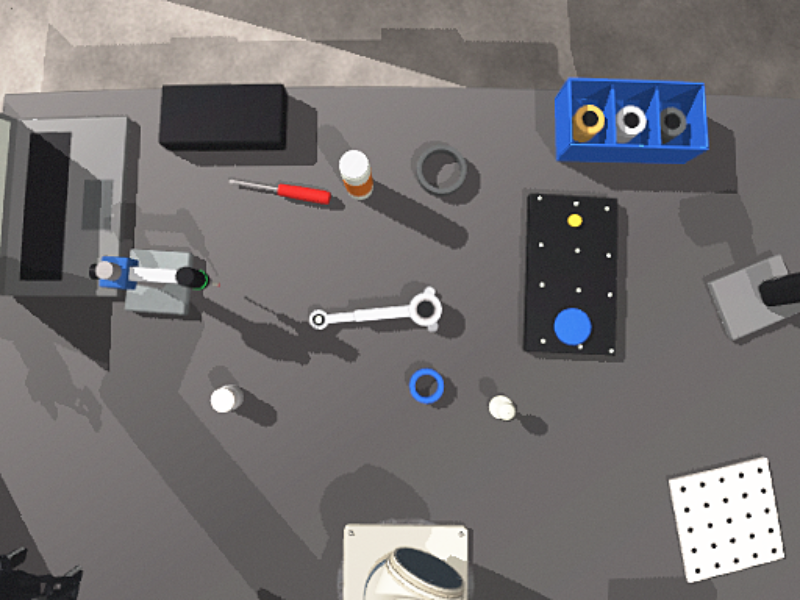

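View pics/side.png

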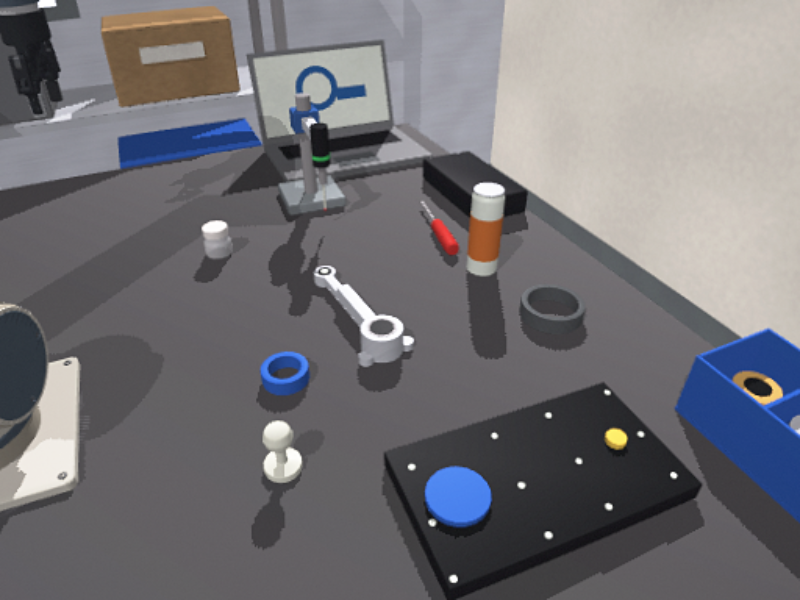

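The top view (800x600) shows the lever hub at (425,310), its dot at (318,319), the probe head at (190,277), the blue rest at (572,326) and the yellow rest at (575,220). In the side view the stylus tip is near (325,210).

```bash
cat > m.py <<'E'
from h import *
s=512/800
T=np.load("top.npz");S=np.load("side.npz");mt=eyes.camera_model("top");ms=eyes.camera_model("side")
def cen(mask,uv,r):
    m=np.zeros_like(mask);c=np.array(uv)*s;x,y=c.astype(int);r=int(r)
    m[y-r:y+r,x-r:x+r]=mask[y-r:y+r,x-r:x+r]; v,u=np.nonzero(m); return np.array([u.mean(),v.mean()]),len(u)
p=T["p"].astype(int);B,G,R=p[...,0],p[...,1],p[...,2]
def rp(n,c,z,m=mt): print(n,c[0].round(1),c[1],rayz(c[0],z,m).round(4).tolist())
rp("blue",cen((B-R>80),(572,326),20),.033)
rp("yel",cen((R-B>80),(575,220),12),.033)
rp("hubdark",cen((R<100)&(B<100),(425,309),6),.04)
rp("dotend(bright)",cen((R>150),(318,319),9),.02)
red=((R-G>25)&(R-B>25)); v,u=np.nonzero(red[170:190,125:145]); print("redtop",(u+125).tolist(),(v+170).tolist())
q=S["p"].astype(int);red=((q[...,2]-q[...,1]>25)&(q[...,2]-q[...,0]>25))
v,u=np.nonzero(red[100:145,195:220]);u=u+195;v=v+100;print("redside",list(zip(u.tolist(),v.tolist())))
for n,uv,z in(("can",(354,160),.15),("jar",(227,399),.055),("tape",(427,386),.022),("ball",(502,407),.06),("cast",(441,168),.026),("head",(190,277),.15),("hub",(426,309),.04)):
    print(n,rayz([np.array(uv)*s],z,mt).round(3).tolist())
W=S["W"]
# probe cloud from both
for nm,W in(("top",T["W"]),("side",S["W"])):
    for lo,hi in((.03,.12),(.126,.15),(.015,.026)):
        k=(W[...,2]>lo)&(W[...,2]<hi)&(W[...,1]>.28)&(W[...,1]<.5)&(abs(W[...,0]-.47)<.08)
        P=W[k]; print(nm,lo,hi,len(P),np.percentile(P,[2,50,98],axis=0).round(3).tolist() if len(P) else "")
a=S["p"][90:150,180:240];b=T["p"][150:210,100:160]
cv2.imwrite("pics/c.png",cv2.resize(np.hstack([a,b]),(800,400),interpolation=cv2.INTER_NEAREST))
E
python3 m.py
```

```text
blue [366.1 208.5] 451 [[0.4903, -0.3058, 0.033]]
yel [367.4 140.6] 63 [[0.6896, -0.3131, 0.033]]
hubdark [271.9 197.4] 96 [[0.5203, -0.0317, 0.04]]
dotend(bright) [204.3 203.9] 111 [[0.5004, 0.165, 0.02]]
redtop [140, 139, 140, 139, 140] [181, 182, 182, 183, 183]
redside [(207, 133), (208, 133), (207, 134), (208, 134)]
can [[0.764, 0.093, 0.15]]
jar [[0.352, 0.326, 0.055]]
tape [[0.377, -0.038, 0.022]]
ball [[0.344, -0.17, 0.06]]
cast [[0.788, -0.062, 0.026]]
head [[0.565, 0.364, 0.15]]
hub [[0.519, -0.034, 0.04]]
top 0.03 0.12 0 
top 0.126 0.15 9 [[0.545, 0.345, 0.131], [0.546, 0.35, 0.144], [0.549, 0.355, 0.148]]
top 0.015 0.026 345 [[0.509, 0.423, 0.017], [0.529, 0.459, 0.022], [0.548, 0.499, 0.026]]
side 0.03 0.12 0 
side 0.126 0.15 14 [[0.546, 0.342, 0.131], [0.548, 0.348, 0.14], [0.55, 0.358, 0.147]]
side 0.015 0.026 176 [[0.508, 0.419, 0.016], [0.528, 0.45, 0.022], [0.549, 0.499, 0.025]]
```

View pics/c.png

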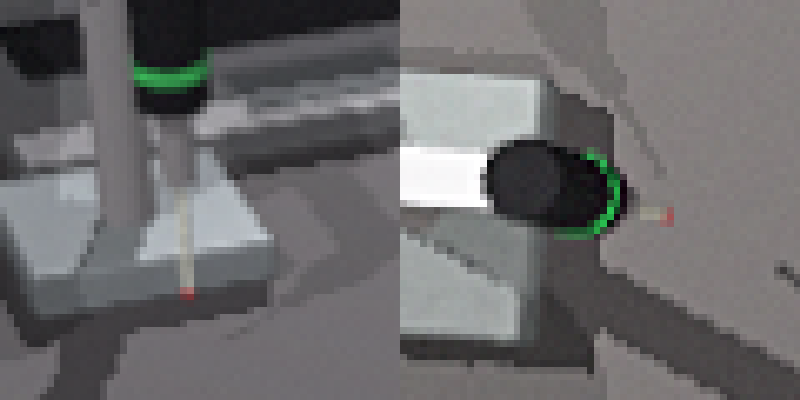

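Run:
```python
from h import *
mt=eyes.camera_model("top");ms=eyes.camera_model("side")
print(rayz([(139.7,182.2)],.035,mt),rayz([(207.5,133.5)],.035,ms))
W=np.load("top.npz")["W"]
k=(W[...,2]>.017)&(W[...,2]<.027)&(W[...,1]>.38)&(W[...,1]<.56)&(abs(W[...,0]-.53)<.15)
P=W[k];print(P.min(0),P.max(0))
r=cv2.minAreaRect(P[:,:2].astype(np.float32));print(r)
# lever from side view, arm
for n in("top","side"):
    W=np.load(n+".npz")["W"]
    k=(W[...,2]>.027)&(W[...,2]<.037)&(W[...,1]>.02)&(W[...,1]<.09)&(abs(W[...,0]-.51)<.04)
    P=W[k];print(n,len(P),P.mean(0),np.polyfit(P[:,1],P[:,0],1))
```

```text
[[0.56140013 0.35381899 0.035     ]] [[0.56157701 0.35428494 0.035     ]]
[0.50892099 0.41757723 0.01705119] [0.67776325 0.55990817 0.02694584]
((0.5928325057029724, 0.49072855710983276), (0.14428824186325073, 0.16354268789291382), 87.40843963623047)
top 157 [0.50969966 0.05587499 0.03389799] [-0.09846781  0.51520155]
side 159 [0.50876156 0.05388968 0.03344473] [-0.07434047  0.51276774]
```

>>> {"method": "play_rows", "body": {
  "rows": [
    {"spin": 8},
    {"spin": 8},
    {"spin": 8},
    {"spin": 8},
    {"spin": 8},
    {"spin": 8},
    {"spin": 8},
    {"spin": 8},
    {"spin": 7.3}
  ],
  "grip": 60
}}

```text
validation failed for argument at $.ro...
```

```bash
cat >> h.py <<'E'
from scipy.spatial.transform import Rotation as Rn
def delta(target,yaw):
    o=manip.get_obs(); R=Rn.from_quat(o["ee_rot"]).as_matrix(); p=np.array(o["eef_pos"])
    y=np.degrees(np.arctan2(R[1,0],R[0,0])); sp=(y-yaw+180)%360-180
    print("pos",p.round(4),"yaw",y.round(2),"spin",round(sp,2),"tool mm now",(R.T@(np.array(target)-p)*1000).round(1),"t",o["time_s"],"F",np.round(o["ft_force"],1),"w",o["width"],"g",o["grasp_force"],"q",np.round(o["qpos"],2),"tilt",R[:,2].round(4))
E
python3 -c "
from h import *
delta([.5133,.0327,.18],95.5)"
```

```text
pos [0.1252 0.5353 0.2477] yaw 166.83 spin 71.33 tool mm now [-492.4 -401.    68.1] t 0.1 F [-0.8 -0.3  0.1] w 1.0021222496424609 g 0.0 q [ 1.19  0.26  0.02  1.33 -0.    1.42] tilt [-4.0e-04 -1.1e-03 -1.0e+00]
```

>>> {"method": "play_rows", "body": {
  "rows": [
    {"dx": 0, "dy": 0, "dz": 0, "spin": 8},
    {"dx": 0, "dy": 0, "dz": 0, "spin": 8},
    {"dx": 0, "dy": 0, "dz": 0, "spin": 8},
    {"dx": 0, "dy": 0, "dz": 0, "spin": 8},
    {"dx": 0, "dy": 0, "dz": 0, "spin": 8},
    {"dx": 0, "dy": 0, "dz": 0, "spin": 8},
    {"dx": 0, "dy": 0, "dz": 0, "spin": 8},
    {"dx": 0, "dy": 0, "dz": 0, "spin": 8},
    {"dx": 0, "dy": 0, "dz": 0, "spin": 7.3}
  ],
  "grip": 60
}}

```text
time_s: 1.0
eef_pos: [0.1252, 0.5354, 0.2479]
ee_rot: [0.674, 0.738, -0.0, 0.0]
ft_force: [-0.8, 0.0, -0.4]
width: 0.701
grasp_force: 0.0
```

```bash
python3 -c "
from h import *
delta([.5133,.0327,.18],95.5)"
```

```text
pos [0.1252 0.5354 0.2479] yaw 95.21 spin -0.29 tool mm now [-535.8  340.9   68.2] t 1.0 F [-0.8  0.  -0.4] w 0.701445079114416 g 0.0 q [1.19 0.26 0.02 1.33 0.   2.67] tilt [-3.e-04 -8.e-04 -1.e+00]
```

>>> {"method": "play_rows", "body": {
  "rows": [
    {"dx": -15, "dy": 9.5, "dz": 0, "spin": 0},
    {"dx": -33, "dy": 21, "dz": 0, "spin": 0},
    {"dx": -33, "dy": 21, "dz": 0, "spin": 0},
    {"dx": -33, "dy": 21, "dz": 0, "spin": 0},
    {"dx": -33, "dy": 21, "dz": 0, "spin": 0},
    {"dx": -33, "dy": 21, "dz": 0, "spin": 0},
    {"dx": -33, "dy": 21, "dz": 0, "spin": 0},
    {"dx": -33, "dy": 21, "dz": 0, "spin": 0},
    {"dx": -33, "dy": 21, "dz": 0, "spin": 0},
    {"dx": -33, "dy": 21, "dz": 0, "spin": 0},
    {"dx": -33, "dy": 21, "dz": 10, "spin": 0},
    {"dx": -33, "dy": 21, "dz": 10, "spin": 0}
  ]
}}

```text
time_s: 2.2
eef_pos: [0.4016, 0.1803, 0.2282]
ee_rot: [0.671, 0.741, 0.0, 0.0]
ft_force: [0.2, 0.1, 0.2]
width: 0.702
grasp_force: 0.0
```

>>> {"method": "play_rows", "body": {
  "rows": [
    {"dx": -33, "dy": 21, "dz": 10, "spin": 0},
    {"dx": -33, "dy": 21, "dz": 10, "spin": 0},
    {"dx": -33, "dy": 21, "dz": 10, "spin": 0},
    {"dx": -33, "dy": 21, "dz": 10, "spin": 0},
    {"dx": -26, "dy": 16.4, "dz": 8, "spin": 0},
    {"dx": 0, "dy": 0, "dz": 0, "spin": 0},
    {"dx": 0, "dy": 0, "dz": 0, "spin": 0}
  ]
}}

```text
time_s: 2.9
eef_pos: [0.5156, 0.034, 0.1798]
ee_rot: [0.672, 0.741, -0.0, -0.001]
ft_force: [-0.7, 0.4, 0.5]
width: 0.702
grasp_force: 0.0
```

Run:
```python
from h import *
delta([.5133,.0327,.18],95.5)
p,d,m=grab("wrist"); W=cloud(d,m); np.savez("w1.npz",p=p,d=d,W=W)
cv2.imwrite("pics/w1.png",p)
k=(W[...,2]>.027)&(W[...,2]<.037)&(W[...,1]>.01)&(W[...,1]<.09)&(abs(W[...,0]-.51)<.04)
P=W[k];print(len(P),P.mean(0),np.polyfit(P[:,1],P[:,0],1))
```

```text
pos [0.5156 0.034  0.1798] yaw 95.56 spin 0.06 tool mm now [-1.  -2.4 -0.2] t 2.9 F [-0.7  0.4  0.5] w 0.7021140892000711 g 0.0 q [-0.1   0.23 -0.19  1.15  0.    1.38] tilt [-1.7e-03  2.0e-04 -1.0e+00]
1955 [0.51219887 0.05179237 0.03470592] [-0.10347265  0.51755796]
```

View pics/w1.png

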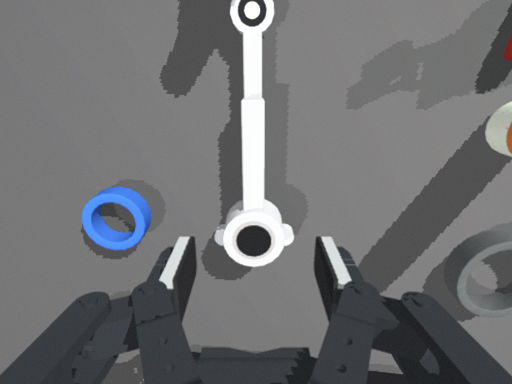

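The wrist view shows the hub disc at (254,240), the dot at (252,10), and the arm running between the open fingers' line. I'll refine from these.

Run:
```python
from h import *
m=eyes.camera_model("wrist"); h=rayz([(254,240)],.040,m)[0]; d=rayz([(252,10)],.02,m)[0]
a=rayz([(242.5,99),(263.5,99)],.034,m); b=rayz([(245,195),(265,195)],.034,m)
print(h,d,a,b)
v=d-h; print(np.linalg.norm(v[:2]),np.degrees(np.arctan2(v[1],v[0])))
u=v[:2]/np.linalg.norm(v[:2]); c=h[:2]+.065*u; print(c)
delta([*c,.023],np.degrees(np.arctan2(v[1],v[0])))
```

```text
[ 0.52195133 -0.03259124  0.04      ] [0.50083638 0.16710506 0.02      ] [[0.49949274 0.09750123 0.034     ]
 [0.51719528 0.09924034 0.034     ]] [[0.5092249  0.01075542 0.034     ]
 [0.52792265 0.01259023 0.034     ]]
0.20080949640781676 96.03575961699227
[0.51511663 0.03204843]
pos [0.5155 0.0347 0.1802] yaw 95.6 spin -0.44 tool mm now [ -2.6  -0.5 157.2] t 2.95 F [0.1 0.3 0.8] w 0.698655567436212 g 0.0 q [-0.1   0.23 -0.19  1.15  0.    1.38] tilt [-9.e-04  2.e-04 -1.e+00]
```

>>> {"method": "play_rows", "body": {
  "rows": [
    {"dx": -2.5, "dy": -0.5, "dz": 15, "spin": -0.4},
    {"dx": 0, "dy": 0, "dz": 30, "spin": 0},
    {"dx": 0, "dy": 0, "dz": 30, "spin": 0},
    {"dx": 0, "dy": 0, "dz": 30, "spin": 0},
    {"dx": 0, "dy": 0, "dz": 20, "spin": 0},
    {"dx": 0, "dy": 0, "dz": 16, "spin": 0},
    {"dx": 0, "dy": 0, "dz": 10, "spin": 0},
    {"dx": 0, "dy": 0, "dz": 5, "spin": 0},
    {"dx": 0, "dy": 0, "dz": 0, "spin": 0},
    {"dx": 0, "dy": 0, "dz": 0, "spin": 0}
  ]
}}

```text
time_s: 3.95
eef_pos: [0.5163, 0.0325, 0.025]
ee_rot: [0.669, 0.743, 0.0, 0.0]
ft_force: [1.0, 0.0, -0.9]
width: 0.704
grasp_force: 0.0
```

```bash
python3 -c "
from h import *
delta([.515,.0322,.023],96)"
```

```text
pos [0.5163 0.0325 0.025 ] yaw 95.96 spin -0.04 tool mm now [-0.2 -1.4  2. ] t 3.95 F [ 1.   0.  -0.9] w 0.7035446671877152 g 0.0 q [-0.1   0.37 -0.43  0.76  0.    1.37] tilt [ 1.1e-03 -1.0e-04 -1.0e+00]
```

>>> {"method": "play_rows", "body": {
  "rows": [
    {"dx": 0, "dy": -1.3, "dz": 2.5, "spin": 0},
    {"dx": 0, "dy": 0, "dz": 0, "spin": 0}
  ]
}}

```text
time_s: 4.15
eef_pos: [0.5147, 0.0322, 0.022]
ee_rot: [0.67, 0.743, 0.0, 0.0]
ft_force: [-0.1, 0.4, 0.5]
width: 0.703
grasp_force: 0.0
```

>>> {"method": "play_rows", "body": {
  "rows": [
    {"dx": 0, "dy": 0, "dz": 0, "spin": 0},
    {"dx": 0, "dy": 0, "dz": 0, "spin": 0},
    {"dx": 0, "dy": 0, "dz": 0, "spin": 0},
    {"dx": 0, "dy": 0, "dz": 0, "spin": 0},
    {"dx": 0, "dy": 0, "dz": 0, "spin": 0},
    {"dx": 0, "dy": 0, "dz": 0, "spin": 0},
    {"dx": 0, "dy": 0, "dz": 0, "spin": 0},
    {"dx": 0, "dy": 0, "dz": 0, "spin": 0}
  ],
  "grip": 10
}}

```text
time_s: 4.95
eef_pos: [0.5148, 0.0322, 0.022]
ee_rot: [0.67, 0.743, 0.0, 0.0]
ft_force: [-1.0, -0.3, 5.5]
width: 0.228
grasp_force: 60.2
```

Run:
```python
from h import *
delta([.515,.0322,.023],96)
for n in("top","wrist"):
    p,d,m=grab(n); cv2.imwrite(f"pics/{n}2.png",p)
    W=cloud(d,m); q=p.astype(int)
    if n=="top":
        b=np.zeros(q.shape[:2],bool); b[194:214,194:214]=q[194:214,194:214].min(-1)>150
        v,u=np.nonzero(b); print(u.mean(),v.mean(),rayz([(u.mean(),v.mean())],.02,m))
```

```text
pos [0.5148 0.0322 0.022 ] yaw 95.93 spin -0.07 tool mm now [-0.   0.2 -1. ] t 4.95 F [-1.  -0.3  5.5] w 0.22779365504786947 g 60.23737907409668 q [-0.1   0.38 -0.44  0.75 -0.    1.37] tilt [ 3.e-04 -1.e-04 -1.e+00]
205.1946902654867 203.47787610619469 [[0.50153781 0.16227182 0.02      ]]
```

View pics/wrist2.png

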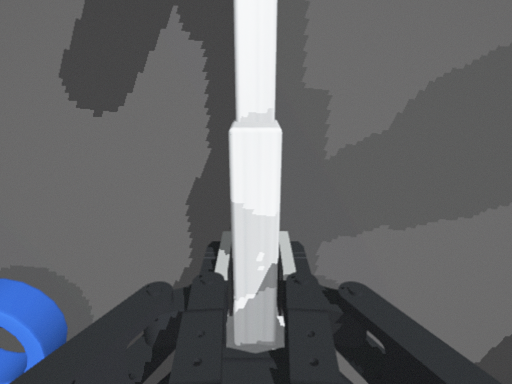

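>>> {"method": "play_rows", "body": {
  "rows": [
    {"dx": 6, "dy": 3, "dz": 0, "spin": 0},
    {"dx": 12, "dy": 7, "dz": 0, "spin": 0},
    {"dx": 14, "dy": 8, "dz": 0, "spin": 0},
    {"dx": 14, "dy": 8, "dz": 0, "spin": 0},
    {"dx": 14, "dy": 8, "dz": 0, "spin": 0},
    {"dx": 14, "dy": 8, "dz": 0, "spin": 0},
    {"dx": 14, "dy": 8, "dz": 0, "spin": 0},
    {"dx": 14, "dy": 8, "dz": 0, "spin": 0},
    {"dx": 14, "dy": 8, "dz": 0, "spin": 0},
    {"dx": 14, "dy": 8, "dz": 0, "spin": 0},
    {"dx": 10, "dy": 6, "dz": 0, "spin": 0},
    {"dx": 0, "dy": 0, "dz": 0, "spin": 0}
  ]
}}

```text
time_s: 6.25
eef_pos: [0.5809, 0.1812, 0.0221]
ee_rot: [0.669, 0.743, 0.001, 0.0]
ft_force: [2.1, 4.1, 4.3]
width: 0.225
grasp_force: 60.2
```

Run:
```python
from h import *
delta([.515,.0322,.022],96)
ims=[]
for n in("top","side"):
    p,d,m=grab(n); W=cloud(d,m); np.savez(n+"3.npz",p=p,d=d,W=W)
    c=cv2.projectPoints(np.zeros((1,3)),np.zeros(3),np.zeros(3),np.eye(3),np.zeros(5))
    x,y=((150,190) if n=="top" else (205,145)); a=p[y-40:y+40,x-40:x+40]
    ims.append(cv2.resize(a,(400,400),interpolation=cv2.INTER_NEAREST))
cv2.imwrite("pics/c3.png",np.hstack(ims))
```

```text
pos [0.5809 0.1812 0.0221] yaw 96.0 spin -0.0 tool mm now [-141.3  -81.1   -0.2] t 6.25 F [2.1 4.1 4.3] w 0.22457002610539645 g 60.22837579250336 q [ 0.16  0.5  -0.21  0.86  0.    1.63] tilt [ 0.0016  0.0011 -1.    ]
```

View pics/c3.png

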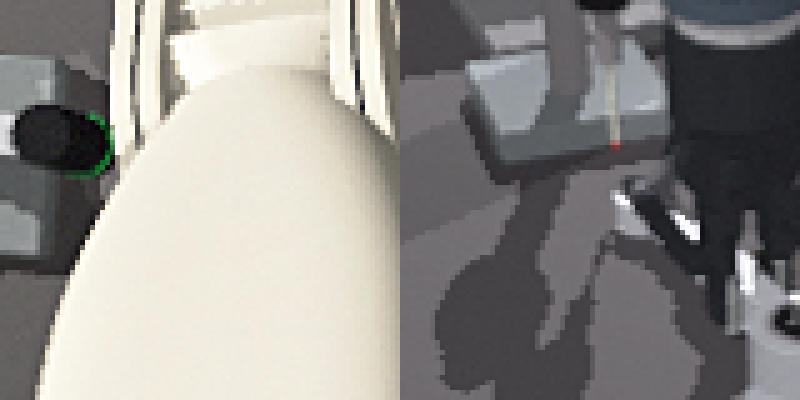

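The side crop shows the tip at about (207.8,134) in original pixels, with the shaded small end just below and right of it. The arm hides the top view. I'll check clearance to the probe and measure the dot with contrast stretched.

Run:
```python
from h import *
from scipy.spatial import cKDTree
for n in("top3","side3"):
    W=np.load(n+".npz")["W"].reshape(-1,3); W=W[~np.isnan(W).any(1)]
    z=W[:,2]
    pr=(z>.1)&(z<.235)&(W[:,1]>.325)&(W[:,1]<.5)&(abs(W[:,0]-.57)<.07)
    arm=(z>.04)&(z<.27)&(W[:,1]<.315)&(W[:,1]>.1)&(abs(W[:,0]-.57)<.15)
    print(n,pr.sum(),arm.sum(),W[pr].min(0),"arm max y",W[arm].max(0))
    d,i=cKDTree(W[pr]).query(W[arm]); j=d.argmin(); print("min dist",d.min(),W[arm][j],W[pr][i[j]])
# step edge from wrist2 image, model at current pose shifted back is rigid: work in TCP frame
m=eyes.camera_model("wrist"); o=manip.get_obs(); R=Rn.from_quat(o["ee_rot"]).as_matrix(); t=np.array(o["eef_pos"])
s=rayz([(255,121),(231,128),(281,128)],.034,m); print("step in tool mm",((s-t)@R*1000).round(1), "expect x 63")
pred=t+R@np.array([.135,0,0]); print("pred dot",pred)
p=np.load("side3.npz")["p"]; a=p[115:165,185:235].astype(float); a=np.clip((a-30)*1.6,0,255).astype(np.uint8)
a=cv2.resize(a,(600,600),interpolation=cv2.INTER_CUBIC); cv2.imwrite("pics/s3.png",a)
```

```text
top3 999 401 [0.54223004 0.33812913 0.10357761] arm max y [0.64246192 0.17723069 0.26282905]
min dist 0.1697369076207717 [0.52258601 0.17592682 0.10239749] [0.55437042 0.34052953 0.12897417]
side3 835 2765 [0.54199542 0.33359041 0.10003575] arm max y [0.64144767 0.20566845 0.26996604]
min dist 0.1279317611484606 [0.55447905 0.20566845 0.17745784] [0.55576198 0.33359041 0.17838657]
step in tool mm [[ 67.7   0.7 -11.9]
 [ 65.2  -8.1 -11.9]
 [ 65.2  10.2 -11.8]] expect x 63
pred dot [0.56645496 0.31494315 0.0222352 ]
```

View pics/s3.png

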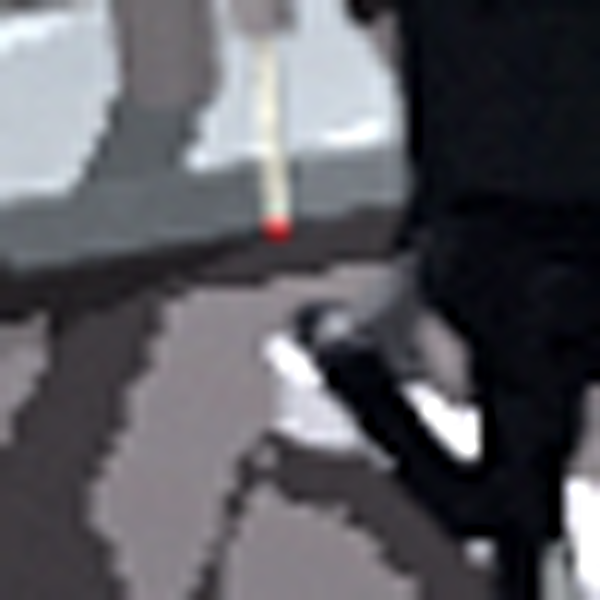

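The stretched side crop shows the tip at (278,228) and the grey dot, inside its dark ring, near (335,328).

Run:
```python
from h import *
m=eyes.camera_model("side")
f=lambda u,v,z: rayz([(185+u/12-.5,115+v/12-.5)],z,m)[0]
d=f(335,328,.02);t=f(278,228,.035);print("dot",d,"tip",t)
R=Rn.from_quat(manip.get_obs()["ee_rot"]).as_matrix();print("need by side",R.T@(t-d)*1000,"by pred",R.T@(np.array([.5615,.354,.035])-[.5665,.3155,.02])*1000)
```

```text
dot [0.56627076 0.32481053 0.02      ] tip [0.56203559 0.35407529 0.035     ]
need by side [ 29.56629835  -1.13463211 -14.963601  ] by pred [ 38.83093535  -0.93213936 -14.95123995]
```

>>> {"method": "play_rows", "body": {
  "rows": [
    {"dx": 5, "dy": -0.5, "dz": 0, "spin": 0},
    {"dx": 8, "dy": -0.5, "dz": 0, "spin": 0},
    {"dx": 8, "dy": 0, "dz": 0, "spin": 0},
    {"dx": 7, "dy": 0, "dz": 0, "spin": 0},
    {"dx": 4, "dy": 0, "dz": 0, "spin": 0},
    {"dx": 0, "dy": 0, "dz": 0, "spin": 0}
  ]
}}

```text
time_s: 6.95
eef_pos: [0.5754, 0.211, 0.022]
ee_rot: [0.67, 0.743, -0.0, 0.0]
ft_force: [1.2, -2.4, 6.1]
width: 0.219
grasp_force: 60.5
```

```bash
cat > s.py <<'E'
from h import *
import sys
delta([.5664,.2197,.022],96)
p,d,m=grab("side"); K=np.array(m["intrinsics"]);D=np.array(m["dist_coeffs"]);T=np.array(m["camera_from_world"])
o=manip.get_obs();R=Rn.from_quat(o["ee_rot"]).as_matrix();t=np.array(o["eef_pos"])
W=cloud(d,m)
def proj(P):
    c=P@T[:3,:3].T+T[:3,3]; c=c*[1,-1,-1]; return cv2.projectPoints(c,np.zeros(3),np.zeros(3),K,D)[0][:,0]
a=np.clip((p[105:155,183:233].astype(float)-20)*2.2,0,255).astype(np.uint8)
a=cv2.resize(a,(600,600),interpolation=cv2.INTER_CUBIC); b=a.copy()
th=np.linspace(0,2*np.pi,60)
c=t+R@np.array([float(sys.argv[1])/1e3,0,0]); c[2]=.02
for r,col in((.018,(0,255,0)),(.006,(255,0,255))):
    q=proj(c+r*np.c_[np.cos(th),np.sin(th),0*th]); q=(q-[183,105]+.5)*12
    cv2.polylines(b,[q.round().astype(np.int32)],True,col,1)
cv2.imwrite(f"pics/{sys.argv[2]}.png",np.hstack([cv2.resize(a,(400,400)),cv2.resize(b,(400,400))]))
k=(W[...,2]>.014)&(W[...,2]<.025)&(W[...,1]>.27)&(W[...,1]<.4)&(abs(W[...,0]-.565)<.035)
P=W[k]; print("end cloud",len(P),P.min(0),P.max(0),"in tool max x",((P-t)@R)[:,0].max()*1000, "pred dot",c)
E
python3 s.py 136 s4
```

```text
pos [0.5754 0.211  0.022 ] yaw 95.9 spin -0.1 tool mm now [ 9.6 -8.1  0. ] t 6.95 F [ 1.2 -2.4  6.1] w 0.21948961437260633 g 60.4623806476593 q [ 0.22  0.51 -0.2   0.86 -0.    1.68] tilt [ 3.e-04 -1.e-03 -1.e+00]
end cloud 18 [0.54388264 0.29912451 0.01434622] [0.57847461 0.35745126 0.02113454] in tool max x 148.2584362984456 pred dot [0.56145273 0.34630389 0.02      ]
```

View pics/s4.png

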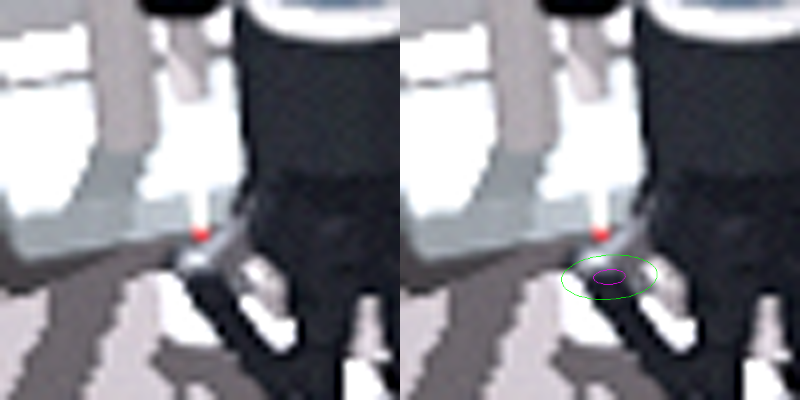

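The predicted outline (green, centred near (609,277)) matches the visible small end, just short of the tip at (600,235). I'll make the last short push, then check for slip with the wrist camera.

>>> {"method": "play_rows", "body": {
  "rows": [
    {"dx": 4, "dy": 0.8, "dz": 0, "spin": 0},
    {"dx": 3.5, "dy": 0, "dz": 0, "spin": 0},
    {"dx": 0, "dy": 0, "dz": 0, "spin": 0}
  ]
}}

```text
time_s: 7.3
eef_pos: [0.5755, 0.2182, 0.0221]
ee_rot: [0.67, 0.742, -0.0, 0.001]
ft_force: [0.2, -2.6, 6.7]
width: 0.223
grasp_force: 60.5
```

```bash
python3 s.py 136 s5
python3 - <<'E'
from h import *
p,d,m=grab("wrist"); cv2.imwrite("pics/w5.png",p)
q=cv2.imread("pics/wrist2.png")
g=lambda x:cv2.cvtColor(x,cv2.COLOR_BGR2GRAY)
for n,im in(("before",q),("now",p)):
    i=g(im); row=i[60:170,236:276].astype(int).mean(1)
    print(n,"right/left edges@150",[np.nonzero(i[150]>140)[0][[0,-1]].tolist(),np.nonzero(i[60]>140)[0][[0,-1]].tolist()],"step col edge rows",[np.nonzero(i[60:200,c]>140)[0][:1]+60 for c in(233,234,278,279)])
E
```

```text
pos [0.5755 0.2182 0.0221] yaw 95.88 spin -0.12 tool mm now [ 2.5 -8.9  0.1] t 7.3 F [ 0.2 -2.6  6.7] w 0.22254787084139566 g 60.52761912345886 q [ 0.23  0.51 -0.19  0.87 -0.    1.7 ] tilt [ 3.0e-04 -1.5e-03 -1.0e+00]
end cloud 20 [0.54344035 0.3072351  0.01407744] [0.57821257 0.35953776 0.02259305] in tool max x 143.43332720520343 pred dot [0.5615619  0.35348233 0.02      ]
before right/left edges@150 [[229, 281], [235, 275]] step col edge rows [array([122]), array([121]), array([123]), array([125])]
now right/left edges@150 [[229, 281], [235, 275]] step col edge rows [array([122]), array([121]), array([123]), array([125])]
```

View pics/s5.png

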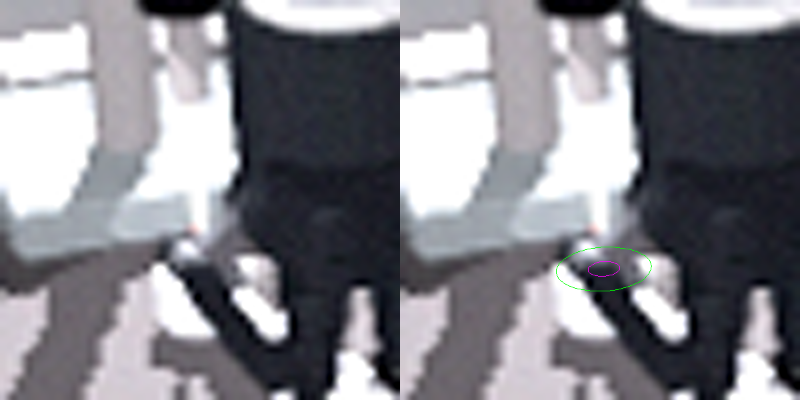

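View pics/w5.png

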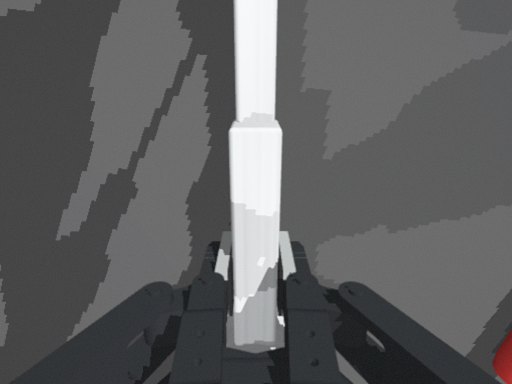

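No slip in the grip. The picture allowance is used up, so from here I'll check numerically.

Run:
```python
from h import *
p,d,m=grab("side"); W=cloud(d,m); np.savez("side6.npz",p=p,d=d,W=W)
a=np.load("side.npz")["p"];b=np.load("side3.npz")["p"]
for n,q in(("start",a),("3",b),("now",p)):
    q=q.astype(int); print(n); 
    for v in range(126,140): print(v,[tuple(q[v,u][::-1].tolist()) for u in range(205,211)])
W0=np.load("side.npz")["W"]
print("heights now"); 
for v in range(130,144,1): print(v,[(np.round(W[v,u]*1000).tolist()) for u in (203,206,208,210)])
```

```text
start
126 [(178, 183, 189), (179, 184, 184), (167, 167, 160), (159, 162, 163), (181, 187, 194), (182, 187, 193)]
127 [(182, 187, 193), (188, 193, 194), (178, 178, 171), (161, 163, 163), (168, 174, 180), (155, 160, 165)]
128 [(142, 146, 151), (145, 148, 149), (159, 159, 153), (146, 146, 142), (119, 123, 128), (111, 115, 120)]
129 [(108, 112, 116), (117, 120, 121), (148, 149, 141), (140, 141, 134), (97, 102, 106), (101, 104, 108)]
130 [(100, 103, 107), (113, 115, 117), (150, 150, 143), (148, 148, 142), (98, 101, 106), (99, 102, 106)]
131 [(101, 105, 109), (105, 109, 111), (146, 146, 141), (153, 153, 146), (99, 103, 105), (98, 102, 105)]
132 [(101, 105, 109), (101, 107, 109), (141, 145, 139), (156, 157, 149), (95, 100, 103), (96, 101, 103)]
133 [(102, 106, 111), (101, 96, 101), (150, 102, 103), (167, 111, 110), (85, 75, 77), (70, 72, 74)]
134 [(71, 72, 76), (72, 69, 73), (105, 57, 61), (122, 52, 56), (71, 56, 59), (62, 61, 64)]
135 [(65, 63, 66), (63, 62, 64), (69, 61, 64), (72, 58, 61), (67, 63, 66), (66, 64, 66)]
136 [(66, 63, 66), (67, 64, 66), (65, 64, 67), (63, 62, 65), (64, 61, 65
[... 3729 characters left out ...]
], [520.0, 205.0, 105.0], [527.0, 211.0, 101.0]]
137 [[510.0, 218.0, 98.0], [516.0, 209.0, 101.0], [519.0, 202.0, 104.0], [526.0, 208.0, 99.0]]
138 [[548.0, 359.0, 21.0], [515.0, 206.0, 100.0], [518.0, 200.0, 102.0], [524.0, 200.0, 101.0]]
139 [[546.0, 352.0, 21.0], [513.0, 202.0, 100.0], [518.0, 200.0, 100.0], [523.0, 199.0, 98.0]]
140 [[545.0, 350.0, 19.0], [513.0, 201.0, 97.0], [517.0, 195.0, 99.0], [523.0, 200.0, 95.0]]
141 [[545.0, 351.0, 15.0], [nan, nan, nan], [517.0, 198.0, 95.0], [523.0, 200.0, 93.0]]
142 [[545.0, 353.0, 10.0], [550.0, 338.0, 17.0], [517.0, 199.0, 91.0], [523.0, 201.0, 89.0]]
143 [[545.0, 355.0, 6.0], [550.0, 339.0, 13.0], [519.0, 204.0, 86.0], [522.0, 197.0, 89.0]]
```

The blob was the gripper's linkage at 0.1 m height, so the probe is untouched. The small end's left wall is at x=0.545, which puts the dot under the tip. Now dwell.

>>> {"method": "play_rows", "body": {
  "rows": [
    {"dx": 0, "dy": 0, "dz": 0, "spin": 0},
    {"dx": 0, "dy": 0, "dz": 0, "spin": 0},
    {"dx": 0, "dy": 0, "dz": 0, "spin": 0},
    {"dx": 0, "dy": 0, "dz": 0, "spin": 0},
    {"dx": 0, "dy": 0, "dz": 0, "spin": 0},
    {"dx": 0, "dy": 0, "dz": 0, "spin": 0},
    {"dx": 0, "dy": 0, "dz": 0, "spin": 0},
    {"dx": 0, "dy": 0, "dz": 0, "spin": 0},
    {"dx": 0, "dy": 0, "dz": 0, "spin": 0},
    {"dx": 0, "dy": 0, "dz": 0, "spin": 0},
    {"dx": 0, "dy": 0, "dz": 0, "spin": 0},
    {"dx": 0, "dy": 0, "dz": 0, "spin": 0}
  ]
}}

```text
time_s: 8.65
eef_pos: [0.5755, 0.2182, 0.0221]
ee_rot: [0.67, 0.742, -0.0, 0.0]
ft_force: [0.5, -2.0, 6.3]
width: 0.226
grasp_force: 60.5
```

>>> {"method": "play_rows", "body": {
  "rows": [
    {"dx": -6, "dy": -3, "dz": 0, "spin": 0},
    {"dx": -12, "dy": -6, "dz": 0, "spin": 0},
    {"dx": -14, "dy": -7, "dz": 0, "spin": 0},
    {"dx": -15, "dy": -7, "dz": 0, "spin": 0},
    {"dx": -15, "dy": -7, "dz": 0, "spin": 0},
    {"dx": -15, "dy": -7, "dz": 0, "spin": 0},
    {"dx": -15, "dy": -7, "dz": 0, "spin": 0},
    {"dx": -15, "dy": -7, "dz": 0, "spin": 0},
    {"dx": -15, "dy": -7, "dz": 0, "spin": 0},
    {"dx": -15, "dy": -7, "dz": 0, "spin": 0},
    {"dx": -12, "dy": -6, "dz": 0, "spin": 0},
    {"dx": -6, "dy": -3, "dz": 0, "spin": 0}
  ]
}}

```text
time_s: 9.85
eef_pos: [0.5174, 0.0565, 0.022]
ee_rot: [0.67, 0.743, 0.001, -0.0]
ft_force: [1.9, 5.3, 4.0]
width: 0.223
grasp_force: 60.4
```

>>> {"method": "play_rows", "body": {
  "rows": [
    {"dx": 0, "dy": 0, "dz": -5, "spin": 0},
    {"dx": 0, "dy": 0, "dz": -10, "spin": 0},
    {"dx": 0, "dy": 0, "dz": -20, "spin": 0},
    {"dx": 0, "dy": 0, "dz": -20, "spin": 0},
    {"dx": 0, "dy": 0, "dz": -20, "spin": 0},
    {"dx": 0, "dy": 0, "dz": -20, "spin": 0},
    {"dx": 0, "dy": 0, "dz": -10, "spin": 0},
    {"dx": 0, "dy": 0, "dz": -5, "spin": 0},
    {"dx": 0, "dy": 0, "dz": 0, "spin": 0}
  ]
}}

```text
time_s: 10.75
eef_pos: [0.5179, 0.0573, 0.1319]
ee_rot: [0.669, 0.743, -0.0, 0.0]
ft_force: [0.7, -0.4, -6.3]
width: 0.223
grasp_force: 59.3
```

Run:
```python
from h import *
a=np.radians(-2.1);c=np.array([.4903,-.3058])+.064*np.array([np.cos(a),np.sin(a)])
delta([*c,.13],-2.1)
p,d,m=grab("wrist"); i=cv2.cvtColor(p,cv2.COLOR_BGR2GRAY)
print(np.nonzero(i[150]>140)[0][[0,-1]],np.nonzero(i[60]>140)[0][[0,-1]],[np.nonzero(i[60:200,c]>140)[0][:1]+60 for c in(233,234,278,279)])
# pitch of lever from wrist cloud
W=cloud(d,m);o=manip.get_obs();R=Rn.from_quat(o["ee_rot"]).as_matrix();P=(W-np.array(o["eef_pos"]))@R*1000
for lo,hi in((25,60),(75,110)):
    k=(P[...,0]>lo)&(P[...,0]<hi)&(abs(P[...,1])<6)&(P[...,2]<40); Q=P[k]; print(len(Q),np.median(Q,0),np.polyfit(Q[:,0],Q[:,2],1) if len(Q)>5 else "")
```

```text
pos [0.5179 0.0573 0.1319] yaw 95.94 spin 98.04 tool mm now [-367.3   -1.6    1.9] t 10.75 F [ 0.7 -0.4 -6.3] w 0.22304225975735772 g 59.255585074424744 q [-0.05  0.27 -0.27  1.03 -0.    1.42] tilt [ 0.e+00 -1.e-04 -1.e+00]
[229 281] [235 275] [array([122]), array([121]), array([122]), array([125])]
2628 [ 43.81460582   0.12160495 -13.39963865] [ 1.93343755e-03 -1.34857261e+01]
3101 [93.39769281 -0.15395241  0.59277776] [-0.00069358  0.66901358]
```

>>> {"method": "play_rows", "body": {
  "rows": [
    {"dx": -12, "dy": 0, "dz": 0, "spin": 0},
    {"dx": -24, "dy": 0, "dz": 0, "spin": 0},
    {"dx": -34, "dy": 0, "dz": 0, "spin": 0},
    {"dx": -38, "dy": 0, "dz": 0, "spin": 0},
    {"dx": -38, "dy": 0, "dz": 0, "spin": 0},
    {"dx": -38, "dy": 0, "dz": 0, "spin": 0},
    {"dx": -38, "dy": 0, "dz": 0, "spin": 0},
    {"dx": -38, "dy": 0, "dz": 0, "spin": 0},
    {"dx": -38, "dy": 0, "dz": 0, "spin": 0},
    {"dx": -34, "dy": 0, "dz": 0, "spin": 0},
    {"dx": -24, "dy": 0, "dz": 0, "spin": 0},
    {"dx": -11, "dy": -1.6, "dz": 0, "spin": 0}
  ]
}}

```text
time_s: 12.0
eef_pos: [0.5537, -0.3108, 0.1302]
ee_rot: [0.67, 0.742, -0.0, -0.001]
ft_force: [-0.1, -0.1, -5.2]
width: 0.221
grasp_force: 59.1
```

>>> {"method": "play_rows", "body": {
  "rows": [
    {"dx": 0, "dy": 0, "dz": 0, "spin": 2},
    {"dx": 0, "dy": 0, "dz": 0, "spin": 4},
    {"dx": 0, "dy": 0, "dz": 0, "spin": 6},
    {"dx": 0, "dy": 0, "dz": 0, "spin": 6},
    {"dx": 0, "dy": 0, "dz": 0, "spin": 6},
    {"dx": 0, "dy": 0, "dz": 0, "spin": 6},
    {"dx": 0, "dy": 0, "dz": 0, "spin": 6},
    {"dx": 0, "dy": 0, "dz": 0, "spin": 6},
    {"dx": 0, "dy": 0, "dz": 0, "spin": 6},
    {"dx": 0, "dy": 0, "dz": 0, "spin": 6},
    {"dx": 0, "dy": 0, "dz": 0, "spin": 6},
    {"dx": 0, "dy": 0, "dz": 0, "spin": 6}
  ]
}}

```text
time_s: 13.2
eef_pos: [0.5538, -0.3075, 0.131]
ee_rot: [0.967, 0.256, -0.0, -0.001]
ft_force: [1.0, -1.2, -4.9]
width: 0.225
grasp_force: 59.1
```

>>> {"method": "play_rows", "body": {
  "rows": [
    {"dx": 0, "dy": 0, "dz": 0, "spin": 6},
    {"dx": 0, "dy": 0, "dz": 0, "spin": 6},
    {"dx": 0, "dy": 0, "dz": 0, "spin": 6},
    {"dx": 0, "dy": 0, "dz": 0, "spin": 6},
    {"dx": 0, "dy": 0, "dz": 0, "spin": 5},
    {"dx": 0, "dy": 0, "dz": 0, "spin": 3},
    {"dx": 0, "dy": 0, "dz": 0, "spin": 0},
    {"dx": 0, "dy": 0, "dz": 0, "spin": 0}
  ]
}}

```text
time_s: 14.0
eef_pos: [0.554, -0.3077, 0.1313]
ee_rot: [1.0, -0.017, -0.0, -0.0]
ft_force: [-0.3, 0.4, -5.0]
width: 0.223
grasp_force: 59.1
```

```bash
cat > f.py <<'E'
from h import *
a=np.radians(-2.1);c=np.array([.4903,-.3058])+.064*np.array([np.cos(a),np.sin(a)])
delta([*c,.1138],-2.1)
p,d,m=grab("wrist"); i=cv2.cvtColor(p,cv2.COLOR_BGR2GRAY)
W=cloud(d,m);o=manip.get_obs();R=Rn.from_quat(o["ee_rot"]).as_matrix();P=(W-np.array(o["eef_pos"]))@R*1000
for lo,hi in((25,60),(75,110)):
    k=(P[...,0]>lo)&(P[...,0]<hi)&(abs(P[...,1])<6)&(P[...,2]<40); Q=P[k]; print(len(Q),np.median(Q,0).round(1),np.polyfit(Q[:,0],Q[:,2],1).round(4))
for n in("top","side"):
    p,d,m=grab(n); q=p.astype(int); W=cloud(d,m)
    z=W[...,2]; k=(z>.085)&(z<.15)&(q.min(-1)>110)&(abs(W[...,0]-.6)<.18)&(abs(W[...,1]+.31)<.04)
    P=W[k]
    if len(P): print(n,len(P),P.min(0).round(4),P.max(0).round(4))
    for lo,hi in((.125,.14),(.105,.117)):
        Q=P[(P[:,2]>lo)&(P[:,2]<hi)]
        if len(Q)>5: print("  band",lo,len(Q),np.percentile(Q,[2,50,98],axis=0).round(4).tolist())
    b=(q[...,2]-q[...,0]>80)&(q[...,1]>120)&(abs(W[...,0]-.69)<.04)&(abs(W[...,1]+.313)<.04)&(z<.06)
    print("  yellow visible",b.sum(),W[b].mean(0) if b.any() else "")
E
python3 f.py
```

```text
pos [ 0.554  -0.3077  0.1313] yaw -1.96 spin 0.14 tool mm now [ 0.3  0.4 17.5] t 14.0 F [-0.3  0.4 -5. ] w 0.22297859730202746 g 59.09959316253662 q [-0.64  0.45  0.01  1.13  0.    2.54] tilt [-9.e-04  7.e-04 -1.e+00]
2585 [ 43.6   0.  -12.6] [-1.4000e-03 -1.2497e+01]
3169 [93.7  0.1  1.4] [-0.      1.3738]
top 776 [ 0.46   -0.3447  0.1122] [ 0.7075 -0.2708  0.15  ]
  band 0.125 312 [[0.4726, -0.3268, 0.1259], [0.653, -0.3054, 0.1297], [0.7039, -0.2767, 0.1398]]
  band 0.105 13 [[0.4677, -0.2983, 0.1127], [0.5069, -0.2879, 0.1152], [0.6981, -0.2721, 0.1164]]
  yellow visible 56 [ 0.68974607 -0.31299888  0.03264976]
side 2466 [ 0.458  -0.348   0.1096] [ 0.7062 -0.2704  0.15  ]
  band 0.125 844 [[0.4591, -0.3357, 0.1254], [0.6321, -0.3186, 0.1301], [0.7027, -0.2997, 0.1393]]
  band 0.105 172 [[0.4594, -0.3477, 0.1101], [0.4771, -0.3283, 0.1139], [0.6927, -0.275, 0.1169]]
  yellow visible 146 [ 0.68837239 -0.31541927  0.03121473]
```

>>> {"method": "play_rows", "body": {
  "rows": [
    {"dx": 0.3, "dy": 0.3, "dz": 4, "spin": 0},
    {"dx": 0, "dy": 0, "dz": 6, "spin": 0},
    {"dx": 0, "dy": 0, "dz": 5, "spin": 0},
    {"dx": 0, "dy": 0, "dz": 2.2, "spin": 0},
    {"dx": 0, "dy": 0, "dz": 0, "spin": 0},
    {"dx": 0, "dy": 0, "dz": 0, "spin": 0},
    {"dx": 0, "dy": 0, "dz": 0, "spin": 0},
    {"dx": 0, "dy": 0, "dz": 0, "spin": 0}
  ]
}}

```text
time_s: 14.95
eef_pos: [0.5547, -0.3084, 0.1148]
ee_rot: [1.0, -0.018, 0.0, 0.0]
ft_force: [0.4, 0.1, -5.3]
width: 0.226
grasp_force: 59.1
```

```bash
sed -i 's/.125,.14),(.105,.117/.128,.137),(.107,.118/' f.py
cat >> f.py <<'E'
    # hub top & small-end top centres
    for nm,x0,x1,zl,zh in(("hub",.45,.53,.127,.139),("end",.665,.72,.106,.119),("arm",.56,.61,.122,.133)):
        k=(z>zl)&(z<zh)&(W[...,0]>x0)&(W[...,0]<x1)&(abs(W[...,1]+.31)<.05)&(q.min(-1)>100); Q=W[k]
        if len(Q)>5: print("  ",nm,len(Q),"mid",((Q.min(0)+Q.max(0))/2).round(4),"med",np.median(Q,0).round(4))
E
python3 f.py
```

```text
pos [ 0.5547 -0.3084  0.1148] yaw -2.07 spin 0.03 tool mm now [-0.4 -0.2  1. ] t 14.95 F [ 0.4  0.1 -5.3] w 0.2255917864764222 g 59.10671353340149 q [-0.64  0.46 -0.01  1.09 -0.    2.54] tilt [ 3.e-04 -2.e-04 -1.e+00]
2600 [ 43.8   0.1 -12.7] [ 3.0000e-04 -1.2734e+01]
3158 [93.8  0.1  1.2] [-0.0034  1.5169]
top 831 [ 0.4617 -0.3448  0.0918] [ 0.7064 -0.2701  0.1465]
  band 0.128 315 [[0.4623, -0.3322, 0.1284], [0.4961, -0.305, 0.1324], [0.6121, -0.2786, 0.1355]]
  band 0.107 289 [[0.4723, -0.3269, 0.1078], [0.6584, -0.3068, 0.1127], [0.7037, -0.2766, 0.1173]]
  yellow visible 48 [ 0.68916067 -0.3117259   0.03207284]
   hub 297 mid [ 0.4951 -0.3058  0.1324] med [ 0.4911 -0.3028  0.1326]
   end 129 mid [ 0.6858 -0.3124  0.1122] med [ 0.6871 -0.3105  0.1128]
   arm 75 mid [ 0.5928 -0.3089  0.1267] med [ 0.5946 -0.3071  0.1265]
side 2595 [ 0.4589 -0.3488  0.0924] [ 0.7076 -0.2708  0.1366]
  band 0.128 801 [[0.4608, -0.3358, 0.1287], [0.4854, -0.3135, 0.1327], [0.5423, -0.2805, 0.1349]]
  band 0.107 748 [[0.4601, -0.3362, 0.1073], [0.6462, -0.3186, 0.113], [0.7034, -0.3003, 0.1173]]
  yellow visible 146 [ 0.68838353 -0.3155212   0.03124516]
   hub 816 mid [ 0.4935 -0.3066  0.1315] med [ 0.4847 -0.3138  0.1327]
   end 280 mid [ 0.6864 -0.3146  0.111 ] med [ 0.6847 -0.3179  0.1131]
```

```bash
python3 -c "
from rig import ticket; print(ticket.job_done())"
```

```text
the job is handed in; nothing more can be done
None
```

The job is handed in with the lever held still and level over the marker plate: hub above the blue rest with about 60 mm of air, small end above the yellow rest. Before that, the dot sat under the tip for just over a second (placed by calibration, since the arm blocked a direct view), and the camera and force readings showed no contact with the probe stand.

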